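# Load the label-roll stand: set and lock the side plate, thread the spindle

## Robot

A 6-joint arm with a two-finger parallel gripper is mounted at the origin on the work surface. World frame = base frame: x ahead of the robot, y to its left, z up, the work surface at z = 0. Lengths are in m, angles in rad, forces in N, time in s.
With the tool pointing down it reaches from about 0.325 to 0.775 m from the base axis. Payload 5.5 kg.
Tool frame: the origin (TCP) lies between the finger pads; the fingertips stand 8 mm ahead of it and the grasp point (between the pads) lies 11 mm behind it (tcp_to_tips is the distance from the TCP to the fingertips, in m); z points along the fingers, y is the line along which they close (so a half turn about z gives the same grasp; the last joint's range is limited). The gripper opens to 88 mm and grips with 3 to 60 N. Pads are 20 mm wide; open, the fingers measure 115 mm over their backs; the gripper's body (75 mm by 178 mm) begins 61 mm behind the grasp point.
Start: joints at [-1.401, 0.091, 1.231, -0, 1.82, -0.057], TCP at [0.135, -0.585, 0.231] pointing down, gripper open.
Joint ranges: [-2.87, 2.87], [-0.86, 2.18], [0.17, 2.46], [-1.51, 4.65], [0.06, 2.69], [-2.65, 2.65]. Speed limits (rad/s): [2.57, 2.57, 3.01, 3.14, 3.14, 3.14].

## Interface

Orientations are given as a unit quaternion [w, x, y, z].
In Python, from bench import * gives the robot as it stands. Calls block until the motion is done:
- move_to(position, orientation): joint-space move of the TCP to a pose.
- move_l(position, speed=0.15, orientation=None): straight line of the TCP; orientation=None keeps the orientation; speed is the mean speed in m/s.
- movej(angles): joint-space move.
- gripper_open() and close(): open the fingers fully, or close them until they stop; the grip force is fixed at half the most.
- hold(seconds).
- inverse_kinematics(position, orientation): joint angles nearest the present ones, or None.
- state(): the state.
- get_image(name): name is "scene" or "top"; returns a dict with "frame" (384x512x3 uint8, blue, green, red), "depth" (384x512 float32, m along the optical axis (not along the pixel's ray), 0 where there is no reading), "camera_matrix" (3x3 intrinsics, pixels), "k1" (the pictures are not rectified: a ray, as slopes to the right and down, at radius r is drawn at 1 + k1 r^2 times it, then the intrinsics apply), "view" (4x4, takes a point from world to camera coordinates). Camera axes: x right, y up, looking along -z (the intrinsics and any distortion apply to the point x, -y, -z); pixel columns grow to the right and rows downward; lengths in m; the calibration is good to about 2 mm. A picture is of the moment at which its call begins.
A pose or a line that the arm cannot do raises IKError and nothing moves.
- job_done(): hands the job in; it is judged then, once.
The state is a dict: "time": time; "joint_pos": joint angles; "dq": joint speeds; "joint_torque": joint torques, N m; "ee_pos": TCP position; "ee_rot": TCP orientation; "ft_force": force on the tool from outside, world axes, zero at the start; "moment": the same for the moment, N m; "finger_gap": finger opening in m; "finger_force": force on a finger pad.
Only numpy, scipy, OpenCV 4.12 (cv2) and the standard library are available. Lean on these libraries where they do the work, as an engineer would, in place of code of your own. Each camera call takes 0.05 s, during which the arm holds its last target. There are 200 camera calls.

## Task

Load the label roll in its stand: swing the clamp lever fully out to release the sliding side plate, slide the plate along its rail until its pointer stands at the long mark of the scale, and swing the lever fully back to lock it there. Then take the knobbed steel spindle from the pipette rest and thread it, tip first, through the bushing of the fixed side plate, on through the core of the standing roll and through the bushing of the sliding plate, until at least 10 mm of its tip shows beyond. Finish while holding the spindle there and do not let go (a colleague will fit the end clip); the roll stays standing in its trough, the plate stays locked at the mark, and the other things on the bench are not knocked about.

Things in the scene. Friction and masses are not known exactly. Their poses are not given: they have to be found in the camera images.
- stand: Label-roll stand, bolted down: grey base plate 130 (x) x 280 (y) x 10 mm. Origin under its centre, on the bench; z up, y along the rail and spindle axis, +x away from the robot. The spindle axis is at x = 0, 56 mm above the bench (all heights are above the bench). Fixed side plate at the -y end, sliding one to +y. The spindle enters from the -y end towards +y; that side is clear.
- fixed_bushing (a point): Centre of the fixed side plate's bushing, 112 mm to -y of the stand's origin, 56 mm high; axes as the stand's. Bore 14 mm, 24 mm long along y (12 mm either side of this point); its -y mouth is a round flange 33 mm across, flared to 22 mm over 6 mm depth. It sits in a block 36 mm wide (x), top 74 mm high.
- slide_bushing (a point): Centre of the sliding plate's bushing, like the fixed one, same height and axes; moves with the plate, at the mark 86 mm to +y of the fixed one. Its block, 36 mm wide (x), 18 mm thick (y -6 to +12 mm of here), 38 to 74 mm high, can be gripped across x from above. Under it the slide block, 70 mm wide (x), y -12 to +52 mm of here, top 34 mm high.
- carriage (a joint): Travel of the sliding plate (m): 0 at the outer (+y) end of the rail, grows as it slides to -y, towards the fixed plate; end stop at 0.098. At 0.090 its pointer is at the long mark. Slides with about 9 N of friction and stays where it is left. Pushing the lever hard against its stop shoves the plate along.
- mark (a point): Long black mark (2.5 x 18 mm, across the slide direction) among short ticks 10 mm apart on top of the base beside the rail, robot's side (a twin on the far side); 54 mm to -x of the spindle axis, 10 mm high. The plate is right when the small black pointer fin at the foot of the slide block, at the y of slide_bushing, is level with it.
- clamp_lever (a joint): Clamp lever on the slide block (rad), turns about an upright axis: 0 locked, arm pointing to the robot (stand's -x); grows as the arm swings towards the stand's +y (clockwise from above) to its stop at 1.2, released. It stays where it is left; about 0.06 N m to turn.
- lever_knob (a point): Middle of the upright round black knob at the end of the lever arm: 18 mm across, from 42 to 66 mm high, this point 55 mm high and 45 mm from the pivot. The arm, 10 mm thick, lies lower, 36 to 51 mm high. The knob can be pinched or pushed from above.
- lever_pivot (a point): Point on the lever's upright axis, 55 mm high; moves with the slide block: 20 mm to -x and 30 mm to +y of slide_bushing. The lever's hub is 20 mm across, its top 50 mm high.
- spindle: Steel spindle: round shank 12 mm thick, 215 mm long, the last 8 mm tapered to a 7 mm tip; ribbed knob 26 mm across, 35 mm long on the tail. 140 g. Origin on the axis, mid-shank; +y points to the tip, -y to the knob. Balances 30 mm to -y of the origin; gripped 50 to 70 mm to -y it reaches through both bushings with the fingers outside.
- spindle_tip (a point): The point of the spindle's tip, on its axis, 107.5 mm to +y of its origin.
- spindle_shoulder (a point): Where the spindle's shank meets its knob, on the axis, 107.5 mm to -y of its origin.
- rest: Blue notched pipette rest, fixed. Origin under it on the bench. Two notched walls along x, 130 mm long, 6 mm thick, 44 mm high, at y -95 and +55 mm; floor 4 mm. Spindle and glass pipette lie along its y, tips to +y, in the outer notches at x +35 and -35 mm, which in which varies; spindle axis 38 mm high, its origin at y 0. Notches are open upwards.
- roll: Paper label roll standing on edge in the stand's trough (two low ridges), axis along its y: 80 mm in diameter, 50 mm wide, open core 38 mm. Origin at the core's centre, 49 mm high, 40 mm to +y of the fixed bushing. Loose, 140 g. 3 mm clear of the fixed plate, 9 mm clear of the sliding bushing when that is at the mark.
- pipette: Glass measuring pipette, 10 mm thick, 265 mm long, in the other outer notch of the rest, 70 mm from the spindle. Origin on its axis. To be left alone.
- spare_roll: Spare label roll lying flat on the bench behind the stand, 80 mm across, 50 mm high, origin under its centre. To be left alone.
- marker: Marker pen lying on the bench, 132 mm long, 15 mm thick, origin under its middle. To be left alone.
- gel_bottle: Clear hand-gel pump bottle, 64 mm across, 173 mm tall, origin under its centre. To be left alone.
Things that resemble listed ones, but are neither listed nor needed, are in the scene too. What is shaped like the roll but green, purple or yellow is not meant.

How it is judged:
On the way, in this order (a step that is already met when the one before it is completed fails the run):
1. the clamp lever is swung out, more than 0.9 rad (value of joint clamp_lever above 0.9 rad), for 0.1 s.
2. with the lever out, the sliding plate stands within 4 mm of the mark (value of joint clamp_lever above 0.6 rad and value of joint carriage between 0.086 and 0.094 m), for 0.2 s.
3. the lever is back at its locked end (below 0.15 rad), the plate still within 4 mm of the mark (value of joint clamp_lever below 0.15 rad and value of joint carriage between 0.086 and 0.094 m), for 0.2 s.
4. the spindle's tip has come through the fixed bushing, the plate locked at the mark (all of step 3 and y of spindle_tip in the frame of fixed_bushing above 0.014 m and y of spindle_shoulder in the frame of fixed_bushing below -0.012 m and x of spindle_tip in the frame of fixed_bushing between -0.006 and 0.006 m and z of spindle_tip in the frame of fixed_bushing between -0.006 and 0.006 m), for 0.05 s.
At the end, for the whole second after the job is handed in: Spindle still gripped (over 3 N) and at rest, tip 10 mm or more beyond the sliding bushing, within 6 mm of its axis, knob outside the fixed bushing, aligned within 0.06 rad. Lever below 0.15 rad, plate within 4 mm of the mark. Roll standing in its trough, moved under 20 mm (all of step 3 and y of spindle_tip in the frame of slide_bushing above 0.022 m and x of spindle_tip in the frame of slide_bushing between -0.006 and 0.006 m and z of spindle_tip in the frame of slide_bushing between -0.006 and 0.006 m and y of spindle_shoulder in the frame of fixed_bushing below -0.012 m and angle between the y axis of spindle and the y axis of stand, either way round below 0.06 rad and contact force between the fingers and spindle above 3 N and linear speed of spindle below 0.02 m/s and x of roll in the frame of stand between -0.012 and 0.012 m and z of roll in the frame of stand below 0.058 m and angle between the y axis of roll and the y axis of stand, either way round below 0.15 rad and distance of roll from where it was at the start of the episode below 0.02 m); the arm keeps its last pose, push and grip.
It fails at once if the glass pipette is shifted by more than 30 mm (distance of pipette from where it was at the start of the episode above 0.03 m).
It fails at once if the spare roll is shifted by more than 30 mm (distance of spare_roll from where it was at the start of the episode above 0.03 m).
It fails at once if the marker pen is shifted by more than 30 mm (distance of marker from where it was at the start of the episode above 0.03 m).
It fails at once if the gel bottle is shifted by more than 30 mm (distance of gel_bottle from where it was at the start of the episode above 0.03 m).
It also fails if it takes over 69 s, if anything falls off the work surface, if the arm or the gripper's body presses on something with over 40 N, if the wrist force passes 120 N, or if a joint passes its speed limit or range.

## Working session

There is one attempt and no reset: what is moved stays moved. The work goes in short steps, each a Python script; the robot and the scene stay as the last script left them, time stands still between calls to the robot, and variables do not carry over. Pictures are saved under pics/ and viewed, at most 10 in all, crops included, and the job is handed in when it is done.

```bash
mkdir -p pics
cat > h.py <<'E'
from bench import *
import numpy as np, cv2
def px2rays(im,pts):
    K=im["camera_matrix"];k=im["k1"];V=np.array(im["view"])
    p=np.atleast_2d(np.array(pts,float))
    u=cv2.undistortPoints(p.reshape(-1,1,2),np.array(K,float),np.array([k,0,0,0,0.])).reshape(-1,2)
    d=np.c_[u[:,0],-u[:,1],-np.ones(len(u))]
    R=V[:3,:3];return -R.T@V[:3,3], d@R
def onplane(im,pts,z):
    o,d=px2rays(im,pts); return o+d*((z-o[2])/d[:,2])[:,None]
def cloud(im):
    D=im["depth"];h,w=D.shape
    v,u=np.mgrid[:h,:w]; o,d=px2rays(im,np.c_[u.ravel(),v.ravel()])
    return (o+d*D.reshape(-1,1)).reshape(h,w,3)
def proj(im,P):
    V=np.array(im["view"]);c=np.atleast_2d(P)@V[:3,:3].T+V[:3,3]
    x=c[:,0]/-c[:,2];y=-c[:,1]/-c[:,2];s=1+im["k1"]*(x*x+y*y);K=np.array(im["camera_matrix"])
    return np.c_[K[0,0]*x*s+K[0,2],K[1,1]*y*s+K[1,2]]
E
python3 - <<'E'
from h import *
import pickle
for n in("scene","top"):
    im=get_image(n);pickle.dump(im,open(n+".pkl","wb"))
    cv2.imwrite(f"pics/{n}0.png",cv2.resize(im["frame"],(800,600),interpolation=cv2.INTER_CUBIC))
    print(n,im["camera_matrix"],im["k1"],im["view"])
s=state();print(s["ee_pos"],s["ee_rot"],s["time"])
E
```

```text
scene [[485.5363093    0.         250.91639159]
 [  0.         485.5363093  179.36570846]
 [  0.           0.           1.        ]] -0.06108925452307745 [[ 0.78525725  0.61906654 -0.01129873 -0.42922957]
 [-0.41528889  0.54013421  0.7319769   0.14974823]
 [ 0.45924524 -0.57009793  0.68123576 -1.51381863]
 [ 0.          0.          0.          1.        ]]
top [[416.43777767   0.         254.82058341]
 [  0.         416.43777767 193.09753045]
 [  0.           0.           1.        ]] 0.021655835766373734 [[-0.02306486 -0.99972007 -0.00527118  0.03923516]
 [ 0.98697491 -0.02360986  0.15913235 -0.55702222]
 [-0.15921226 -0.00153216  0.98724319 -1.04094902]
 [ 0.          0.          0.          1.        ]]
[ 0.13487068 -0.5843794   0.2296236 ] [-8.81395016e-04  9.93575533e-01  1.13167493e-01 -4.44695930e-05] 0.1
```

View pics/top0.png

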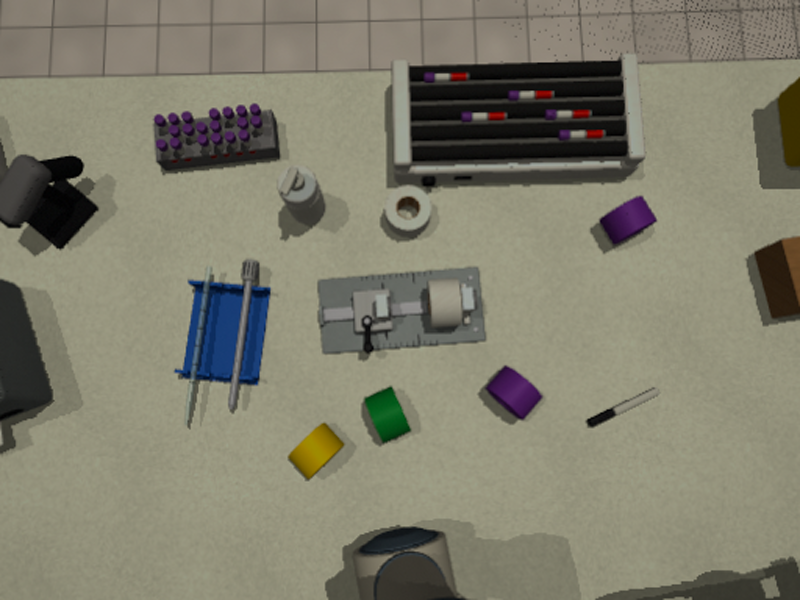

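View pics/scene0.png

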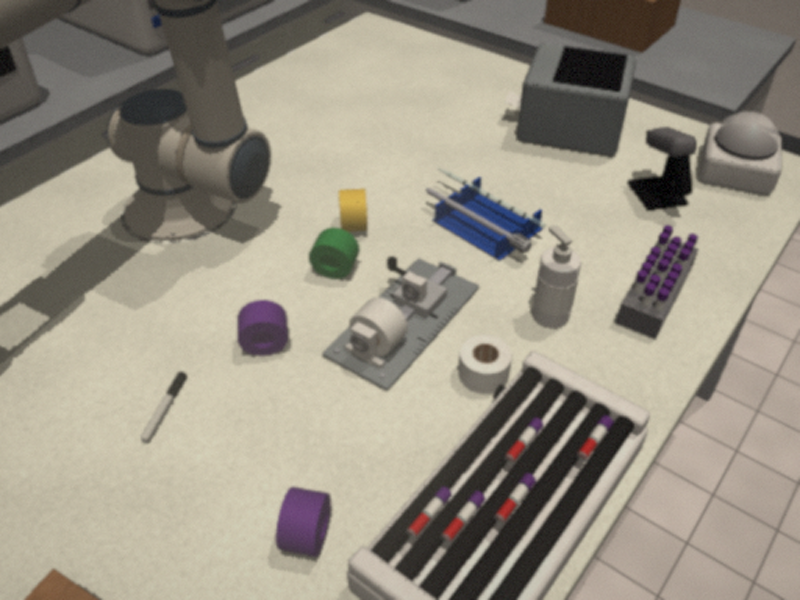

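The top view shows the stand at (402,309), with its fixed plate at the right end. The lever knob is at (368,346). The blue rest is at (225,332): the thick, ribbed-knob rod at (250,268)→(233,405) is the spindle, and the thin one at (208,270)→(188,425) is the pipette. The cream roll in the trough at (445,302) is the one meant. The yellow, green and purple ones are decoys.

Run:
```python
from h import *
import pickle
im=pickle.load(open("top.pkl","rb"));sc=pickle.load(open("scene.pkl","rb"))
f=im["frame"]
a=cv2.resize(f[165:275,100:320],None,fx=3.6,fy=3.6,interpolation=cv2.INTER_CUBIC)
b=cv2.resize(sc["frame"][100:260,195:325],None,fx=3.6,fy=3.6,interpolation=cv2.INTER_CUBIC)
cv2.imwrite("pics/crop_top.png",a);cv2.imwrite("pics/crop_sc.png",b)
C=cloud(im)
# base: points with height 6..14mm near stand
reg=np.zeros(f.shape[:2],bool);reg[160:235,195:320]=1
m=(reg&(C[...,2]>0.005)&(C[...,2]<0.09)).astype(np.uint8)
n,l,st,_=cv2.connectedComponentsWithStats(m);k=1+st[1:,4].argmax()
P=C[(l==k)];print("stand pts",st[k],len(P))
r=cv2.minAreaRect((P[:,:2]*1000).astype(np.float32));print("depth rect",r)
# colour: grey base vs cream bench (saturation)
hsv=cv2.cvtColor(f,cv2.COLOR_BGR2HSV)
print("bench",f[240,230],hsv[240,230],"base",f[220,215],hsv[220,215],f[180,240])
print("med z bench",np.median(C[230:250,200:230,2]))
# blue rest
mb=((hsv[...,0]>100)&(hsv[...,0]<130)&(hsv[...,1]>120)).astype(np.uint8);mb[:, :100]=0;mb[:,190:]=0
ys,xs=np.nonzero(mb);print("blue",xs.min(),xs.max(),ys.min(),ys.max())
# tallness: rods
for yy in range(165,270,8):
    row=C[yy,110:180,2]*1000;print(yy,np.round(row[::2]).astype(int).tolist())
```

```text
stand pts [ 203  171  108   56 4894] 4894
depth rect ((545.0543212890625, 23.127487182617188), (138.5166778564453, 279.9917297363281), 3.483574151992798)
bench [128 152 153] [ 29  42 153] base [ 95 102  97] [ 51  18 102] [ 98 103  99]
med z bench 0.00013293364091215842
blue 112 172 180 245
165 [-2, -4, -3, 2, 2, 2, -3, -1, -4, 0, -3, 0, -1, -2, 0, 2, 1, -2, 2, -1, -6, -3, -1, -2, -2, -3, -2, -2, -2, 2, 1, -2, -1, -3, -1]
173 [2, 1, -1, -3, 0, -5, 3, -3, -1, 2, -4, 40, 36, -1, 3, -2, 2, -1, -2, -2, -2, 1, 2, 50, 51, 46, 47, 41, -1, 4, 2, 0, 1, 1, 0]
181 [-2, 2, -2, 2, -4, 41, 40, 45, 43, 41, 33, 43, 43, 47, 42, 45, 5, -3, 1, -3, -2, -2, 4, 3, 45, 41, 0, -1, 0, 0, -1, -4, 1, 3, -3]
189 [-3, 1, 2, -4, 2, 0, -1, 2, 4, 8, 39, 40, 2, 6, 2, 6, 3, 5, 4, 4, 5, 6, 4, 42, 43, 5, 9, 2, 0, 5, 3, -1, -3, 0, -2]
197 [-1, -6, -1, 0, -1, 0, -2, 4, 0, 39, 44, 0, 4, 1, 3, 5, 5, 9, 6, 4, 6, 7, 39, 42, 44, 3, 8, -2, 3, 2, 5, -2, 2, -5, 0]
205 [1, 1, 2, -1, 0, -3, 1, 5, 5, 43, 42, 3, 3, 5, 7, 4, -1, 6, 3, 3, 4, 4, 45, 44, 4, 5, 4, 4, 4, 5, -2, -3, -1, 0, -2]
213 [3, -1, -1, 0, 1, 0, 4, 6, 43, 40, 4, 5, 8,
[... 255 characters left out ...]
8, 0, 4, 40, 45, 37, 4, 5, 8, 6, 5, 3, 4, -1, 2, -1, -2, -2]
237 [-2, 40, 43, 45, 44, 44, 45, 43, 4, 2, 2, 6, 6, 5, 4, 8, 4, 4, 1, 3, 42, 41, 2, 4, 2, 3, 4, 3, -1, -1, -2, 1, -1, -3, -1]
245 [1, 1, -3, 0, -2, -2, 44, 41, 1, -1, 0, -1, -3, -1, 1, 3, -3, -1, 0, 45, 45, 38, 2, 2, 5, 2, 5, 6, 0, -1, -1, -5, 0, 5, 0]
253 [1, 0, -1, -1, -3, 43, 43, -5, 0, 2, 0, -2, -3, -2, -4, 3, 2, -3, -1, 42, 42, -1, -1, -2, 0, 0, 1, -2, -2, 1, -1, 0, 1, -1, 2]
261 [4, -4, -1, 0, -2, 42, 36, -1, -1, 4, 0, 1, -2, -2, -1, 2, 2, -3, 42, 41, 0, 4, 2, 1, 2, 2, 0, -1, 3, 3, 2, 0, -2, -3, 2]
269 [-3, -4, -3, 0, 37, 37, 1, -3, 0, -2, 4, -1, -1, 0, 0, 2, 1, -1, 0, 3, -1, -1, 0, -3, -2, 0, -2, -2, -2, -1, -3, -1, 0, 2, 1]
```

View pics/crop_top.png

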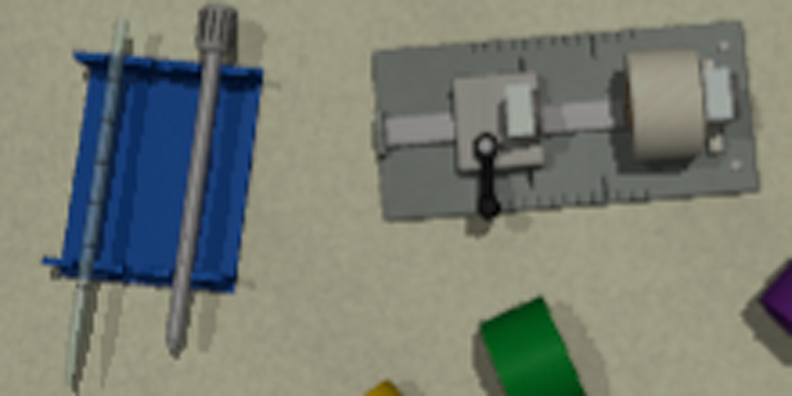

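View pics/crop_sc.png

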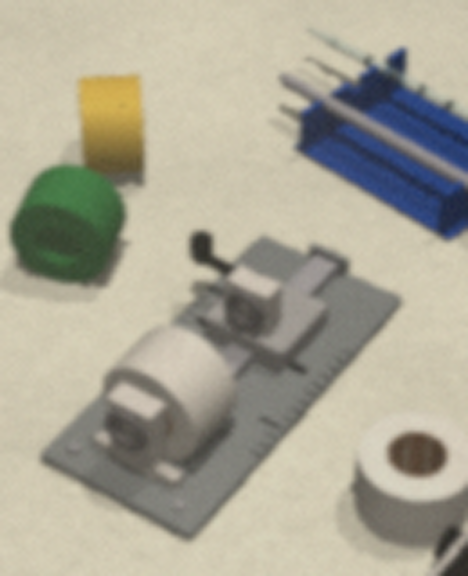

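Crops: at the top-view crop scale, the robot-side pointer is at (530,180) and the long mark at (604,190), so the plate must go about 50 mm towards -y. The lever hub is at (485,145) and its knob at (488,205), so it is locked. The bushing block is at (519,110) and the fixed block at (718,92). The spindle, with its ribbed knob at (217,28), is the grey rod in the right-hand notch. The thin bluish rod on the left is the pipette.

```bash
cat > meas.py <<'E'
from h import *
def o(c): return (np.array(c,float)+.5)/3.6-.5+np.array([100,165])
def ang(v): return np.degrees(np.arctan2(v[1],v[0]))
def stand_fit(im):
    hsv=cv2.cvtColor(im["frame"],cv2.COLOR_BGR2HSV)
    reg=np.zeros(hsv.shape[:2],np.uint8);reg[165:232,197:318]=1
    m=((hsv[...,1]<30)&(reg>0)).astype(np.uint8)
    m=cv2.morphologyEx(m,cv2.MORPH_OPEN,np.ones((3,3),np.uint8))
    n,l,st,_=cv2.connectedComponentsWithStats(m);k=1+st[1:,4].argmax()
    c=max(cv2.findContours((l==k).astype(np.uint8),cv2.RETR_EXTERNAL,cv2.CHAIN_APPROX_NONE)[0],key=len).reshape(-1,2)
    return cv2.minAreaRect((onplane(im,c,0.01)[:,:2]*1000).astype(np.float32)),st[k]
E
python3 - <<'E'
from meas import *
import pickle
im=pickle.load(open("top.pkl","rb"))
print("maskrect",stand_fit(im))
cn=onplane(im,o([(374,50),(742,22),(757,188),(386,220)]),.01)[:,:2]
print("corners",np.round(cn*1000,1).tolist(),"c",cn.mean(0),"yaxis ang",ang(cn[0]-cn[1]),ang(cn[3]-cn[2]),"xax",ang(cn[0]-cn[3]),ang(cn[1]-cn[2]), np.linalg.norm(cn[0]-cn[1]),np.linalg.norm(cn[0]-cn[3]))
C=cloud(im)
def top(lo,hi,c0,c1,name):
    a,b=o(c0).astype(int),o(c1).astype(int)
    S=np.zeros(C.shape[:2],bool);S[a[1]:b[1]+1,a[0]:b[0]+1]=1
    S&=(C[...,2]>lo)&(C[...,2]<hi);q=C[S]
    v,u=np.nonzero(S);z=np.median(q[:,2]);r=onplane(im,np.c_[u,v],z)
    print(name,len(q),"z",z,"ctr",r.mean(0)[:2],(r[:,:2].max(0)+r[:,:2].min(0))/2)
top(.063,.085,(495,75),(545,145),"slideblk");top(.063,.08,(702,55),(745,130),"fixblk")
for n,c,z in(("knob",(488,205),.066),("hub",(485,145),.05),("mark",(604,190),.01),("mark2",(593,43),.01),("ptr",(530,180),.013),("ptr2",(521,64),.013)):
    print(n,np.round(onplane(im,o(c),z)[0],4))
# spindle
S=(C[...,2]>.028)&(C[...,2]<.06);S[:170]=0;S[275:]=0;S[:,:140]=0;S[:,175:]=0
v,u=np.nonzero(S)
x0=o((215,50));x1=o((176,345));t=(v-x0[1])/(x1[1]-x0[1]);d=u-(x0[0]+t*(x1[0]-x0[0]))
k=(np.abs(d)<4)&(v>185);r=onplane(im,np.c_[u,v][k],.038)[:,:2]
k2=(np.abs(d)<7)
vx,vy,a,b=cv2.fitLine((r*1000).astype(np.float32),cv2.DIST_HUBER,0,.01,.01).ravel()
if vx>0:vx,vy=-vx,-vy
rr=onplane(im,np.c_[u,v][k2],.038)[:,:2]*1000
s=(rr-[a,b])@[vx,vy]
print("spindle line",a,b,"ang",ang((vx,vy)),"s range",s.min(),s.max())
tip=np.array([a,b])+s.max()*np.array([vx,vy]);print("tip",tip,"tail",np.array([a,b])+s.min()*np.array([vx,vy]),"origin~",tip-107.5*np.array([vx,vy]))
E
```

```text
maskrect (((550.08984375, 23.425796508789062), (128.85946655273438, 280.36798095703125), 3.3142130374908447), array([ 204,  171,  107,   55, 4257], dtype=int32))
corners [[606.7, 164.1], [621.5, -113.3], [495.8, -119.1], [478.5, 155.7]] c [0.55060657 0.02185825] yaxis ang 93.05442462510578 93.59008641630827 xax 3.764811803705254 2.617713022489573 0.27781466846717223 0.1283946448767802
slideblk 128 z 0.07317605726173582 ctr [0.54753363 0.0524849 ] [0.54657432 0.05227126]
fixblk 134 z 0.07346048397443883 ctr [ 0.55497562 -0.08689889] [ 0.55350661 -0.08585827]
knob [0.4826 0.0774 0.066 ]
hub [0.5273 0.0797 0.05  ]
mark [ 0.4969 -0.0059  0.01  ]
mark2 [ 0.6081 -0.0007  0.01  ]
ptr [0.5053 0.0487 0.013 ]
ptr2 [0.5927 0.0537 0.013 ]
spindle line 485.55368 292.65024 ang 172.99953 s range -143.5536617467996 96.85585941090274
tip [389.41986328 304.45478144] tail [628.03717653 275.15428641] origin~ [496.11847168 291.35295764]
```

```bash
cat >> h.py <<'E'
SC=np.array([.5501,.0230]);YAW=np.radians(3.3)
ax=np.array([np.cos(YAW),np.sin(YAW)]);ay=np.array([-np.sin(YAW),np.cos(YAW)])
def W(x,y,z): return np.r_[SC+x*ax+y*ay,z]       # stand -> world
def S(p): d=np.asarray(p)[:2]-SC; return np.array([d@ax,d@ay])
def q(deg): a=np.radians(deg)/2; return [0,np.cos(a),np.sin(a),0]  # tool down, tool x heading
def knob(sy,th,z): return W(-.020-.045*np.cos(th), sy+.030+.045*np.sin(th), z)
Y0=3.3
def swing(sy,t0,t1,z,n=6,sp=.08):
    for t in np.linspace(t0,t1,n+1)[1:]:
        move_l(knob(sy,t,z),sp,q(183.3-np.degrees(t)))
def snap(name,n="top",box=None,f=4):
    im=get_image(n);g=im["frame"]
    if box: g=g[box[1]:box[3],box[0]:box[2]]
    cv2.imwrite(f"pics/{name}.png",cv2.resize(g,None,fx=f,fy=f,interpolation=cv2.INTER_CUBIC));return im
def rep(s=""):
    t=state();print(s,"t%.2f"%t["time"],np.round(t["ee_pos"],4),"S",np.round(S(t["ee_pos"]),4),"gap %.4f ff %.1f"%(t["finger_gap"],t["finger_force"]),"F",np.round(t["ft_force"],1),flush=True)
E
python3 - <<'E'
from h import *
sy=.0282
move_to(knob(sy,0,.14),q(183.3));rep("above")
move_l(knob(sy,0,.062),.15);rep("down")
close();rep("pinch")
swing(sy,0,1.2,.062);rep("swung")
gripper_open();move_l(knob(sy,1.2,.14),.2);rep("up")
move_to(W(0,-.25,.25),q(93.3))
snap("lever",box=(195,165,320,240),f=6);rep()
E
```

```text
above t2.76 [0.4821 0.0767 0.1401] S [-0.0648  0.0575] gap 0.0878 ff 0.0 F [-0.3 -0.3 -0.2]
down t3.42 [0.4823 0.0772 0.0628] S [-0.0646  0.0581] gap 0.0876 ff 0.0 F [-0.   0.1 -0.2]
pinch t4.53 [0.4818 0.0775 0.0619] S [-0.0651  0.0583] gap 0.0166 ff 30.0 F [-0.5  0.5 -0.3]
swung t6.62 [0.5084 0.1221 0.0621] S [-0.0359  0.1014] gap 0.0168 ff 30.0 F [ 0.6  9.7 -1. ]
up t8.33 [0.508  0.1209 0.1394] S [-0.0364  0.1001] gap 0.0878 ff 0.0 F [ 0.2 -0.1 -0.8]
 t9.77 [ 0.5647 -0.2252  0.2494] S [ 0.0003 -0.2486] gap 0.0879 ff 0.0 F [-0.6  0.3 -0.8]
```

View pics/lever.png

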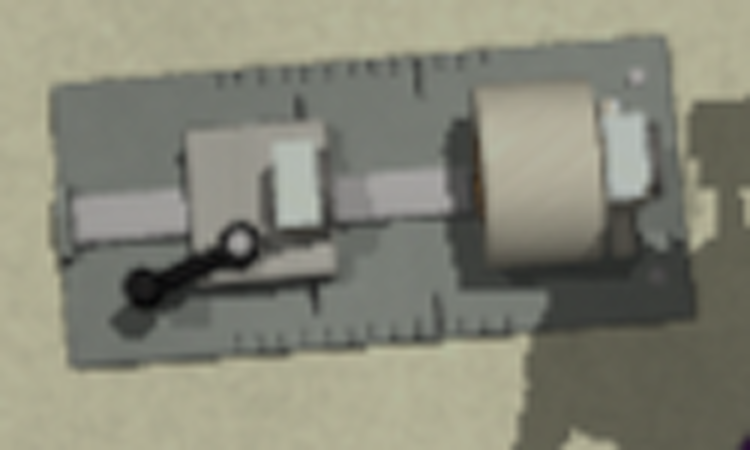

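The lever is out: hub at (240,243), knob at (145,288). The pointers are at (316,300) and (300,105), and the long marks at (437,312) and (418,80).

Run:
```python
from h import *
im=get_image("top")
def o(c): return (np.array(c,float)+.5)/6-.5+np.array([195,165])
p=[S(onplane(im,o(c),.012)[0])[1] for c in((316,300),(300,105))]
m=[S(onplane(im,o(c),.010)[0])[1] for c in((437,312),(418,82))]
print("ptr",p,"mark",m)
sy=np.mean(p);d=np.mean(m)-sy;print(sy,d)
k=onplane(im,o([(145,288),(240,243)]),.066)
print("knob",S(k[0]),"hub",S(onplane(im,o((240,243)),.05)[0]))
move_to(W(0,sy+.003,.16),q(93.3))
move_l(W(0,sy+.003,.060),.15);rep("down")
close();rep("grip")
move_l(W(0,sy+.003+d,.060),.06);hold(.2);rep("slid")
gripper_open();rep("open");move_l(W(0,sy+.003+d,.16),.2)
move_to(W(0,-.25,.25),q(93.3))
snap("slid",box=(195,165,320,240),f=6);rep()
```

```text
ptr [np.float64(0.027218115089354254), np.float64(0.027547345281210396)] mark [np.float64(-0.025940385737498746), np.float64(-0.026291519447637676)]
0.027382730185282325 -0.05349868277785054
knob [-0.03802677  0.09809138] hub [-0.0199913   0.05735387]
down t11.77 [0.549  0.053  0.0612] S [0.0007 0.0301] gap 0.0879 ff 0.0 F [-0.1  0.4  0.5]
grip t12.62 [0.5503 0.0535 0.06  ] S [0.0019 0.0304] gap 0.0359 ff 30.0 F [10.4  0.1 -5.4]
slid t13.86 [0.5533 0.002  0.06  ] S [ 0.002  -0.0211] gap 0.0358 ff 30.0 F [ 9.3  7.4 -4.7]
open t14.79 [ 5.514e-01 -1.000e-04  6.000e-02] S [-0.     -0.0231] gap 0.0877 ff 0.0 F [-0.2  0.3 -0.4]
 t16.46 [ 0.5645 -0.225   0.2487] S [ 1.000e-04 -2.484e-01] gap 0.0882 ff 0.0 F [-0.6  0.  -0.1]
```

View pics/slid.png

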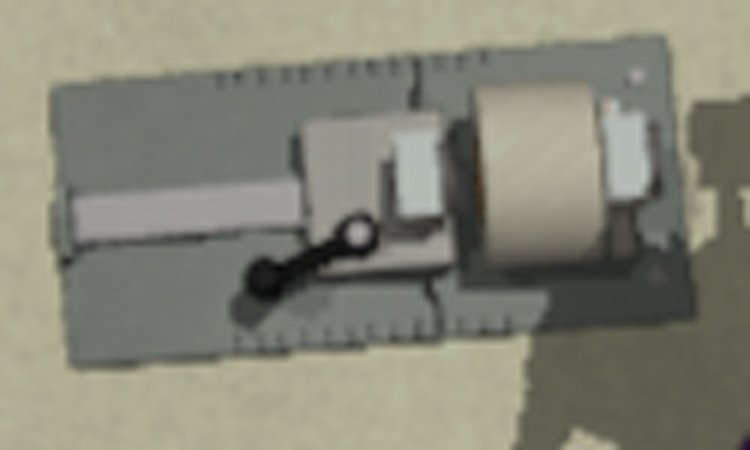

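Plate pointers are at about (430,290) and (414,100), which is roughly 2 mm short of the marks and within tolerance. The grip also showed the block about 2 mm further in +x than I estimated, so I'll correct for that. Now I'll lock the lever.

```bash
sed -i 's/^ax=np.array.*/&\nSC=SC+.002*ax/' h.py
python3 - <<'E'
from h import *
sy=-.0241
move_to(knob(sy,1.17,.14),q(183.3-np.degrees(1.17)))
move_l(knob(sy,1.17,.062),.15);close();rep("pinch")
swing(sy,1.17,-.02,.062);hold(.1);rep("swung")
gripper_open();rep("open");move_l(knob(sy,0,.14),.2)
move_to(W(0,-.25,.25),q(93.3))
snap("locked",box=(195,165,320,240),f=6);rep()
E
```

```text
pinch t19.44 [0.5119 0.0683 0.062 ] S [-0.0375  0.0474] gap 0.0165 ff 30.0 F [ 1.7  0.4 -0.2]
swung t21.64 [0.4874 0.0253 0.062 ] S [-0.0645  0.0059] gap 0.0166 ff 30.0 F [ 5.1  2.2 -3.4]
open t22.81 [0.4869 0.0244 0.062 ] S [-0.065  0.005] gap 0.0876 ff 0.0 F [ 0.9  0.7 -0.2]
 t24.50 [ 0.5663 -0.2254  0.2486] S [-1.000e-04 -2.489e-01] gap 0.0877 ff 0.0 F [ 0.4 -1.2  0.7]
```

View pics/locked.png

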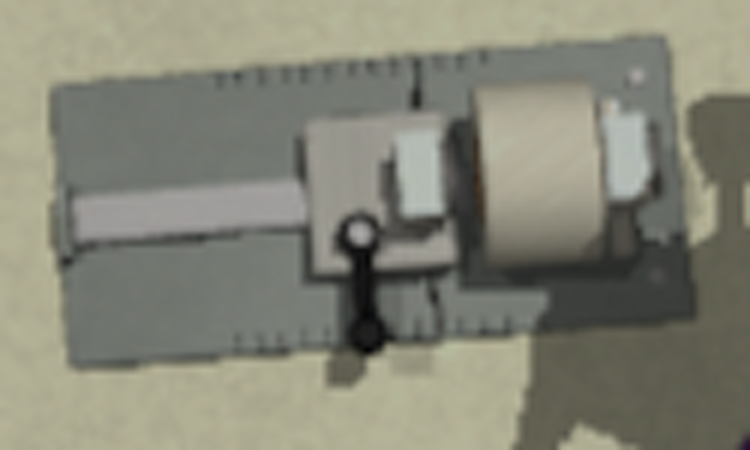

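The lever is locked: hub at (360,233), knob at (368,333). The pointers at (433,288) and (415,98) are within about 1.5 mm of the mark. Next I'll fetch the spindle.

Run:
```python
from h import *
g=[.5435,.2860]
move_to(g+[.16],q(173));move_l(g+[.027],.15);rep("down")
close();rep("grip")
move_l(g+[.22],.12);rep("lift")
move_to(W(0,-.31,.20),q(93.3));hold(.3);rep("moved")
import pickle
for n in("top","scene"):
    im=get_image(n);pickle.dump(im,open(n+"2.pkl","wb"))
    a=proj(im,np.array([W(0,-.31+s,.211) for s in(-.092,.1575)]));print(n,a)
    if n=="scene": cv2.imwrite("pics/held.png",cv2.resize(im["frame"][100:,:350],None,fx=2,fy=2,interpolation=cv2.INTER_CUBIC))
    else: cv2.imwrite("pics/heldtop.png",cv2.resize(im["frame"][130:260,240:480],None,fx=3.3,fy=3.3,interpolation=cv2.INTER_CUBIC))
```

```text
down t27.42 [0.5443 0.2863 0.0284] S [0.0073 0.2632] gap 0.0878 ff 0.0 F [ 0.5  0.2 -0.2]
grip t28.58 [0.5435 0.286  0.027 ] S [0.0065 0.2629] gap 0.0113 ff 30.0 F [-0.3 -0.2  0. ]
lift t30.34 [0.5432 0.2859 0.2189] S [0.0063 0.2629] gap 0.0112 ff 30.0 F [-0.8  0.6 -2.5]
moved t32.70 [ 0.5702 -0.2859  0.2001] S [ 3.000e-04 -3.095e-01] gap 0.0111 ff 30.0 F [-0.1 -0.2 -1.4]
top [[437.26568706 168.99776613]
 [324.56875509 178.1005195 ]]
scene [[134.76699561 254.78291001]
 [217.68525155 178.65481398]]
```

View pics/held.png

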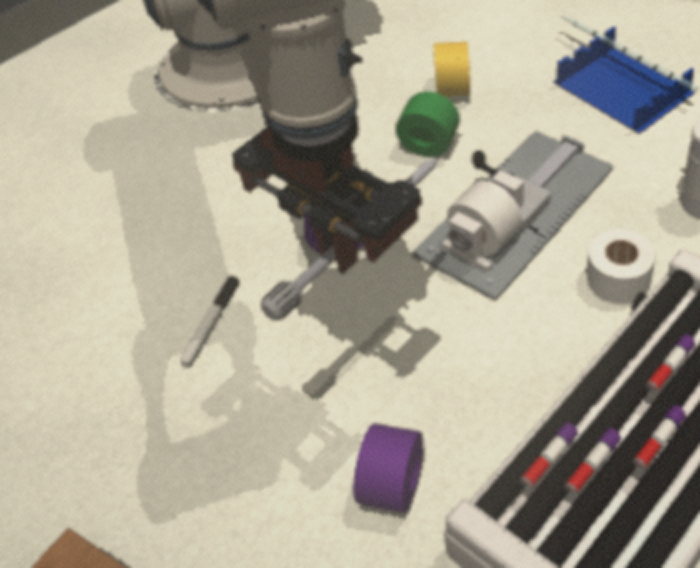

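View pics/heldtop.png

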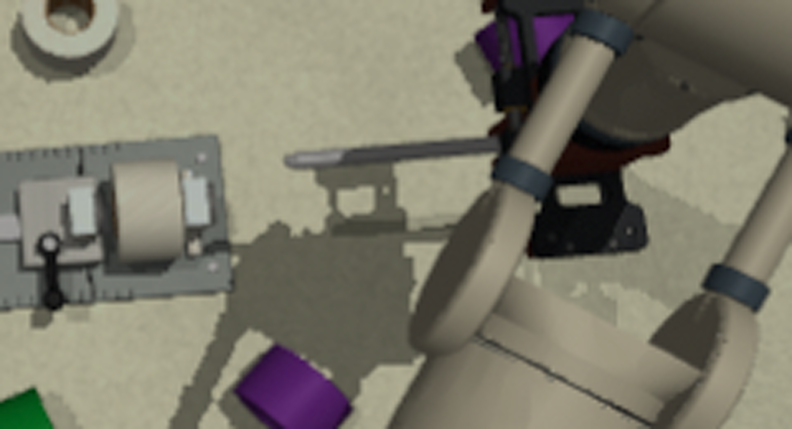

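The spindle is held at about 50 mm behind its origin, with the tip at (435,162) in the scene crop and (285,160) in the top crop. I'll measure its pitch and heading from the depth and the centre line.

```bash
cat > pitch.py <<'E'
from h import *
def rod(im,zc,gy,lo=.015,hi=.17):
    """shank ahead of the grip: fit heading & pitch in stand frame about (0,gy,zc)"""
    C=cloud(im);d=C[...,:2]-SC;X=d@ax;Y=d@ay-gy;Z=C[...,2]-zc
    m=(abs(X)<.02)&(Y>lo)&(Y<hi)&(abs(Z)<.03)
    v,u=np.nonzero(m);r=onplane(im,np.c_[u,v],zc)
    s=np.array([S(p) for p in r]);y=s[:,1]-gy
    px=np.polyfit(y,s[:,0],1)
    # topmost points per y -> axis is 6mm lower
    k=abs(s[:,0]-np.polyval(px,y))<.003
    pz=np.polyfit(y[k],Z[m][k]-.0055,1)
    return len(y),y.max(),px,pz,np.polyval(px,.1575),np.polyval(pz,.1575)
E
python3 - <<'E'
from pitch import *
import pickle
im=pickle.load(open("top2.pkl","rb"))
for lo in(.05,.07): print(rod(im,.211,-.31,lo))
sc=pickle.load(open("scene2.pkl","rb"))
o1,d1=px2rays(im,(326.3,178.5));o2,d2=px2rays(sc,(217.3,181))
A=np.c_[d1[0],-d2[0]];t=np.linalg.lstsq(A,o2-o1,rcond=None)[0]
p1=o1+t[0]*d1[0];p2=o2+t[1]*d2[0];print("tip tri",S((p1+p2)/2),p1,p2)
E
```

```text
(261, np.float64(0.15481089987602775), array([-0.00245329, -0.00185399]), array([-0.01070561,  0.0007179 ]), np.float64(-0.0022403845073323977), np.float64(-0.0009682284680267844))
(208, np.float64(0.15481089987602775), array([-0.00236524, -0.00185484]), array([-0.01603124,  0.00139995]), np.float64(-0.0022273653283462593), np.float64(-0.0011249743551056393))
tip tri [ 0.00028603 -0.15625988] [ 0.56064961 -0.13359682  0.20703105] [ 0.56210475 -0.13214153  0.20705924]
```

Run:
```python
from pitch import *
z=.046
move_l(W(0,-.31,z),.12);hold(.2);rep("low")
im=get_image("top");print(rod(im,z+.011,-.31,.06))
for y in np.arange(-.30,-.229,.01):
    move_l(W(0,y,z),.06);t=state();F=t["ft_force"]
    print("tip %.3f"%(y+.155+.112),np.round(S(t["ee_pos"])*1e3,1),round((t["ee_pos"][2]-z)*1e3,1),"F",np.round(F,1),np.round(t["moment"],2))
    if np.linalg.norm(F)>15: print("STOP");break
rep()
```

```text
low t34.43 [ 0.5703 -0.2865  0.0467] S [ 3.000e-04 -3.102e-01] gap 0.0115 ff 30.0 F [ 0.1  0.6 -1.5]
(172, np.float64(0.1550005183272883), array([-0.00062944, -0.00207826]), array([-0.01711504,  0.002073  ]), np.float64(-0.002177397161508324), np.float64(-0.000622622088777793))
tip -0.033 [ 1.000e-01 -2.994e+02] 0.0 F [-0.   0.3 -1.5] [-0.03 -0.09 -0.07]
tip -0.023 [ 1.000e-01 -2.895e+02] 0.0 F [ 0.9  0.9 -1.4] [-0.1  -0.12  0.02]
tip -0.013 [ 1.000e-01 -2.796e+02] 0.0 F [ 0.3 -0.2 -1.7] [-0.06 -0.12 -0.02]
tip -0.003 [ 1.000e-01 -2.696e+02] 0.0 F [-0.4 -0.2 -1.2] [-0.07 -0.11 -0.02]
tip 0.007 [ 1.000e-01 -2.596e+02] 0.0 F [-0.5 -0.1 -2.6] [-0.05 -0.09 -0.01]
tip 0.017 [   0.  -249.6] 0.0 F [-0.2 -0.2 -2.4] [-0.18 -0.1  -0.03]
tip 0.027 [ 1.000e-01 -2.396e+02] 0.1 F [-0.2  0.6 -1.2] [-0.04 -0.08 -0.  ]
tip 0.037 [   0.  -229.6] 0.0 F [ 0.3 -0.8 -0.9] [-0.08 -0.1   0.06]
 t37.02 [ 0.5654 -0.2061  0.046 ] S [ 0.     -0.2296] gap 0.0111 ff 30.0 F [ 0.3 -0.8 -0.9]
```

The tip went through the fixed bushing with no resistance, so I'll keep going.

Run:
```python
from pitch import *
z=.046
for y in np.r_[np.arange(-.22,-.151,.01),-.149]:
    move_l(W(0,y,z),.05);t=state();F=t["ft_force"]
    print("tip-slide %.3f"%(y+.155+.026),np.round(S(t["ee_pos"])*1e3,1),round((t["ee_pos"][2]-z)*1e3,1),"F",np.round(F,1),np.round(t["moment"],2))
    if np.linalg.norm(F)>12: print("STOP");break
hold(.3);rep()
snap("ins",box=(195,165,320,240),f=6);snap("inss","scene",(150,110,320,260),4)
```

```text
tip-slide -0.039 [   0.  -219.7] 0.0 F [-0.3 -0.3 -1.5] [-0.06 -0.08  0.01]
tip-slide -0.029 [ 1.000e-01 -2.097e+02] 0.0 F [-0.2 -0.7 -1.9] [-0.04 -0.07  0.01]
tip-slide -0.019 [   0.  -199.7] 0.0 F [ 0.2 -0.1 -2. ] [-0.05 -0.08 -0.01]
tip-slide -0.009 [   0.  -189.7] 0.0 F [ 0.1 -0.3 -1.6] [-0.06 -0.11  0.06]
tip-slide 0.001 [   0.  -179.7] 0.0 F [-0.2 -0.5 -1.6] [-0.11 -0.08  0.03]
tip-slide 0.011 [   0.  -169.6] 0.0 F [ 0.1 -0.2 -1.7] [-0.04 -0.   -0.03]
tip-slide 0.021 [   0.  -159.7] 0.0 F [ 0.6 -0.9 -1.7] [-0.08 -0.05 -0.04]
tip-slide 0.032 [   0.  -148.7] 0.0 F [-0.3  0.1 -1. ] [-0.05 -0.11  0.  ]
 t40.13 [ 0.5607 -0.1258  0.046 ] S [-0.     -0.1492] gap 0.0112 ff 30.0 F [ 1.  -0.1 -0.6]
```

View pics/ins.png

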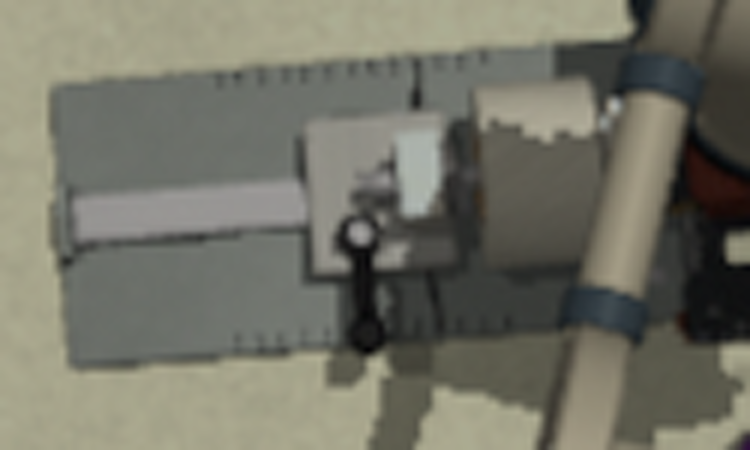

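The tip shows beyond the sliding block, from (395,185) to (355,185). That is about 16 mm past the face, where 10 mm is needed. The lever is locked, the pointer is at the mark, and the roll is standing in place.

```bash
python3 -c "
from h import *
print(job_done());rep()"
```

```text
the job is handed in; nothing more can be done
None
the job is handed in; nothing more can be done
```

I handed the job in at about 40 s: the plate is locked within about 1.5 mm of the mark, the spindle is through both bushings with about 16 mm of tip showing and still gripped, and the roll is standing; no verdict was returned.

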